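Seat the slipped tube carrier on the mixer's locating pin

TASK

The blue round tube carrier has slipped and lies tilted, propped on the steel locating pin of the round grey mixer. Nudge it sideways across the mixer's deck, rather than picking it up, until its centre hole drops over the pin and it lies flat on the deck, then let go of it. Leave the orange spare carrier and the beaker where they are.

Things in the scene. Friction and masses are not known exactly. Their poses are not given: they have to be found in the camera images.
- carrier_center (a point): Blue carrier: loose disc, 120 mm wide, 8 mm thick, 0.12 kg, 30 mm hole through its middle (black dots: no holes). Point: on the axis, half-way through; z = axis. At first tilted 10 deg: underside on the pin's top, low rim on the deck on the far side from the pin, centre 30-45 mm off the pin. Pushed at the low rim toward the pin it slides, then drops flat; this point then is 4 mm over the deck.
- pin_foot (a point): Foot of the fixed upright steel pin, on the deck's surface at its centre; z is up. Pin: 12 mm diameter, 16 mm tall above the deck, round-topped. The mixer is a fixed round grey housing, 220 mm in diameter, with a flat deck 30 mm above the worktop; a small black knob sticks out of its side, opposite to the carrier's low rim.
- spare_center (a point): Centre (half-way up) of the orange spare carrier, a loose disc of the same shape as the blue one, lying flat on the worktop; to be left alone.
- beaker_center (a point): Centre (half-way up) of a small clear glass beaker, 44 mm in diameter, 58 mm tall, loose, standing on the worktop; to be left alone.
Things that resemble listed ones, but are neither listed nor needed, are in the scene too. There is more than one size of the part that bears carrier_center; the job needs the largest.

How it is judged:
By the outcome, as a careful person would: the job done as asked, in the order asked, and still so for the second after the job is handed in, with the robot touching nothing.
It also fails if it takes over 32 s, if anything falls off the work surface, if the arm or the gripper's body presses on something with over 40 N, if the wrist force passes 120 N, or if a joint passes its speed limit or range.

ROBOT

A 6-joint arm with a two-finger parallel gripper is mounted at the origin on a cart in front of the work surface, level with it; the furniture and walls round the work are solid. World frame = base frame: x ahead of the robot, y to its left, z up, the work surface at z = 0. Lengths are in m, angles in degrees, forces in N, time in s.
With the tool pointing down it reaches from about 0.375 to 0.9 m from the base axis. Payload 3.1 kg.
Tool frame: the origin (TCP) lies at the very end of the fingers, on their centre line; the grasp point (between the pads) lies bot.grip_depth behind it (bot.grip_depth is the distance from the TCP to the grasp point, in m); z points along the fingers, y is the line along which they close (so a half turn about z gives the same grasp; the last joint's range is limited). The gripper opens to 87 mm and grips with 3 to 60 N. Pads are 19 mm wide; open, the fingers measure 117 mm over their backs; the gripper's body (75 mm by 190 mm) begins 51 mm behind the grasp point.
Start: joints at [-10.227, 30.224, 82.088, -0, 67.689, -10.227], TCP at [0.625, 0, 0.223] pointing down, gripper open.
Joint ranges: [-176.69, 176.69], [-43.24, 126.21], [12.49, 139.97], [-82, 262], [0, 151.66], [-163.58, 163.58]. Speed limits (degrees/s): [159.86, 159.86, 180, 180, 180, 180].

INTERFACE

Orientations are given as [roll, pitch, yaw] about the fixed x, y, z axes, in that order (R = Rz(yaw) Ry(pitch) Rx(roll)).
In Python, from station import bot gives the robot as it stands.
- The arm moves only by the shell command python3 -m crank 'ROWS' [FORCE]. ROWS is a JSON object of lists of equal length, an entry for each row: "translation": the shift along the tool's x, y, z in mm, a list of three; "twist": the turn about the tool's z in degrees; "fingers": the opening, from 0 (shut) to 1 (fully open). A call has 1 to 12 rows; each row shifts and turns the commanded pose from where the row before left it, along the tool's axes as they then stand; what a row does not reach is not made up. A row lasts 1/8 s, in which the tool goes at most 62.5 mm and 10.7 degrees, less where a joint would pass 70% of its speed; a pose out of reach is approached as far as the arm can. A call with a gripper value outside its range is refused whole. The fingers move at their own pace and stop on an object; FORCE is the grip in N (left out, the last holds). Time passes only in rows, so rows that do not move let the fingers close. It gives the time, the measured TCP pose, the force, the opening and the grip force at its end, in the units of the state.
- bot.get_state(): the state, without advancing time (a new reading comes with each control period).
- bot.capture(name): name is "scene" or "side" or "wrist"; returns (picture, depth): 420x560x3 uint8, red, green, blue; 420x560 float32, m along the optical axis (not along the pixel's ray), 0 where there is no reading.
- bot.camera_model(name): a dict with "vertical_fov" (degrees; the focal length in pixels is half the picture's height over the tangent of half this angle, whatever the lens; pixels are square), "cx", "cy" (the principal point, pixels), "position" and "rotation" of the camera in the world. Camera axes: x right, y down, z forward; pixel columns grow to the right and rows downward; lengths in m; the calibration is good to about 2 mm. A picture is of the moment at which its call begins: read the wrist's pose just before it. camera_model takes no time and is no camera call; for the wrist camera it gives the pose at the moment of the call.
- bot.job_done(): hands the job in; it is judged then, once.
The state is a dict: "clock": time; "joints": joint angles; "dq": joint speeds; "effort": joint torques, N m; "ee_pos": TCP position; "ee_rot": TCP orientation; "wrist_force": force on the tool from outside, world axes, zero at the start; "ft_torque": the same for the moment, N m; "opening": finger opening in m; "gripper_force": force on a finger pad.
Only numpy, scipy, OpenCV 4.12 (cv2) and the standard library are available. Lean on these libraries where they do the work, as an engineer would, in place of code of your own. Each camera call takes 0.05 s, during which the arm holds its last target. There are 200 camera calls.

## Working session

There is one attempt and no reset: what is moved stays moved. The work goes in short steps, Python scripts to look and compute and a shell command to move; the robot and the scene stay as the last step left them, time stands still between calls to the robot, and variables do not carry over. Pictures are saved under pics/ and viewed, at most 10 in all, crops included, and the job is handed in when it is done.

```bash
mkdir -p pics; ls; cat > h.py <<'E'
import numpy as np, cv2
from station import bot
def grab(n):
    m=bot.camera_model(n); p,d=bot.capture(n); return p,d,m
def pts(d,m):
    f=d.shape[0]/2/np.tan(np.radians(m["vertical_fov"])/2)
    v,u=np.mgrid[:d.shape[0],:d.shape[1]]
    c=np.stack([(u-m["cx"])/f*d,(v-m["cy"])/f*d,d],-1)
    return c@np.array(m["rotation"]).T+np.array(m["position"])
E
python3 - <<'E'
from h import *
ps=[]
for n in("scene","side"):
    p,d,m=grab(n); np.savez(n,p=p,d=d); ps.append(p); print(m)
s=np.hstack(ps); cv2.imwrite("pics/a.png",cv2.resize(ps[0][:,:,::-1],(784,588)));cv2.imwrite("pics/b.png",ps[1][:,:,::-1])
print(bot.get_state(),bot.grip_depth)
E
```

```text
pics
{'vertical_fov': 45.73528077997746, 'cx': 280.4264995873558, 'cy': 204.6285284924162, 'position': array([-0.20963709, -0.53550164,  1.13238615]), 'rotation': array([-138.17613484,    0.97028098,  -55.0717074 ])}
{'vertical_fov': 42.04105260575896, 'cx': 280.2715936114811, 'cy': 215.13553672080354, 'position': array([-0.20195573, -1.31231196,  0.74804891]), 'rotation': array([-113.76589695,   -0.75885448,  -28.78907509])}
{'clock': 0.1, 'joints': array([-1.02294350e+01,  3.02743544e+01,  8.21500496e+01, -1.37761757e-04,
        6.76895505e+01, -1.02271617e+01]), 'dq': array([-0.00807646, -0.11365762, -0.14705308,  0.00035134,  0.05822531,
        0.04493415]), 'effort': array([-3.02360622e-04, -4.40987206e+01, -1.77151054e+01,  6.34850166e-02,
        5.34114777e-02, -3.85449334e-05]), 'ee_pos': array([6.24329940e-01, 1.26366379e-04, 2.21656249e-01]), 'ee_rot': array([-1.79887833e+02, -2.01074325e-02,  8.99977595e+01]), 'wrist_force': array([-0.14728767,  0.12829131, -0.77433317]), 'ft_torque': array([ 0.00974977,  0.04196747, -0.02806879]), 'gripper_force': 0.0, 'opening': 0.08717472174709692} 0.0187
```

View pics/a.png

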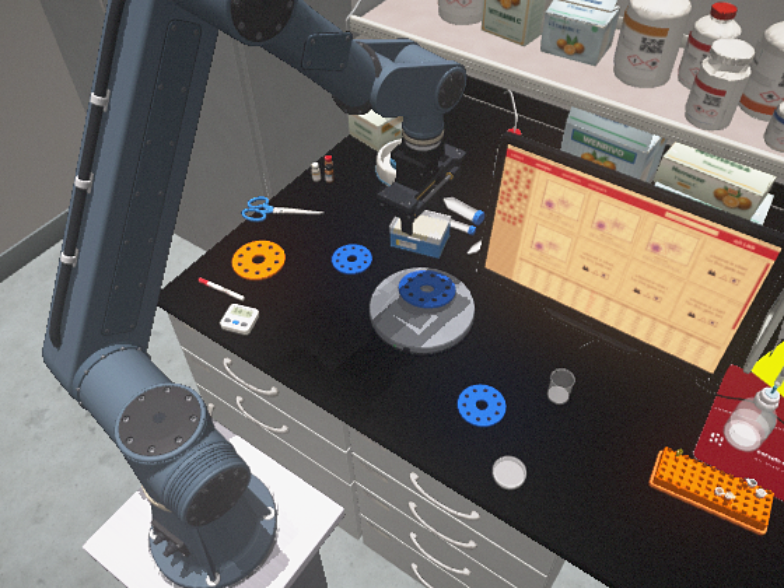

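View pics/b.png

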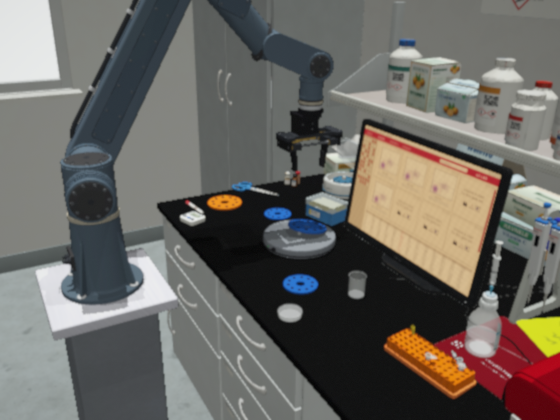

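The scene view shows the tilted blue carrier at about (305,206) in raw pixels, on the grey mixer centred near (301,221). The spare is at (185,186) and the beaker at (401,275). The side view agrees with this.

```bash
sed -i 's/np.array(m\["rotation"\]).T/Rotation.from_euler("xyz",m["rotation"],degrees=True).as_matrix().T/; 1i from scipy.spatial.transform import Rotation' h.py
cat >> h.py <<'E'
def measure(p,d,m):
    P=pts(d,m); hsv=cv2.cvtColor(p,cv2.COLOR_RGB2HSV)
    z=P[...,2]; near=(d>0)&(np.hypot(P[...,0]-.62,P[...,1])<.25)
    b=near&(hsv[...,0]>100)&(hsv[...,0]<125)&(hsv[...,1]>120)&(z>.025)&(z<.075)
    n,l,s,c=cv2.connectedComponentsWithStats(b.astype(np.uint8)); 
    if n<2: print("no blue"); return
    i=1+np.argmax(s[1:,4]); B=P[l==i]
    for _ in range(3):
        A=np.c_[B[:,:2],np.ones(len(B))]; k=np.linalg.lstsq(A,B[:,2],rcond=None)[0]; r=B[:,2]-A@k; B=B[abs(r)<max(.002,2*r.std())]
    mk=(l==i).astype(np.uint8); con=max(cv2.findContours(mk,0,cv2.CHAIN_APPROX_NONE)[0],key=len)[:,0]
    Q=P[con[:,1],con[:,0]]; (cx,cy),rad=cv2.minEnclosingCircle(Q[:,:2].astype(np.float32))
    nn=np.array([-k[0],-k[1],1]);nn/=np.linalg.norm(nn); top=np.array([cx,cy,k@[cx,cy,1]])
    print("blue px",len(B),"tilt",np.degrees(np.arccos(nn[2])),"downhill dir deg",np.degrees(np.arctan2(-k[1],-k[0])),"rad",rad,"centre",top-.004*nn,"res",r.std(),"pix",c[i])
    g=near&(hsv[...,1]<70)&(abs(z-.03)<.006)
    n,l,s,c=cv2.connectedComponentsWithStats((g|(l==i)).astype(np.uint8)); i=1+np.argmax(s[1:,4]); D=P[l==i]
    (cx,cy),rad=cv2.minEnclosingCircle(D[D[:,2]<.036][:,:2].astype(np.float32)); print("deck",cx,cy,rad,np.median(P[g&(l==i)][:,2]))
E
python3 - <<'E'
from h import *
for n in("scene","side"):
    f=np.load(n+".npz"); print(n); P=pts(f["d"],bot.camera_model(n)); measure(f["p"],f["d"],bot.camera_model(n))
    if n=="scene":
        for u,v in((185,186),(401,275),(251,184),(344,289),(301,165),(330,150)): print(u,v,P[v,u])
p,d,m=grab("wrist"); print("wrist",m); measure(p,d,m); cv2.imwrite("pics/w.png",p[:,:,::-1])
E
```

```text
scene
blue px 682 tilt 9.638203479410612 downhill dir deg 19.52303186253438 rad 0.061328381299972534 centre [ 0.61120285 -0.02429566  0.04540329] res 0.0017700634628707835 pix [304.45039164 206.25195822]
deck 0.5775911808013916 -0.03365740180015564 0.11244611442089081 0.0308098385980482
185 186 [0.50527587 0.35618355 0.00070489]
401 275 [-0.20963709 -0.53550164  1.13238615]
251 184 [0.62903589 0.18735804 0.00130623]
344 289 [ 0.45972513 -0.2498773  -0.00116103]
301 165 [0.73417696 0.06796848 0.06458752]
330 150 [0.87789215 0.04790164 0.02947848]
side
blue px 353 tilt 9.52875015745884 downhill dir deg 15.127658946080965 rad 0.08005986362695694 centre [ 0.60895596 -0.00733657  0.04131845] res 0.0013796798538082558 pix [307.04390244 226.43414634]
deck 0.5733771324157715 -0.03627978637814522 0.11379112303256989 0.027914526221041736
wrist {'vertical_fov': 59.99530751825361, 'cx': 279.65575377963245, 'cy': 212.93986661373899, 'position': array([0.62539108, 0.06885148, 0.38405565]), 'rotation': array([1.65475177e+02, 1.37947221e-01, 1.18081053e-02])}
blue px 10016 tilt 10.054287725167706 downhill dir deg 17.135268690841837 rad 0.06466604024171829 centre [ 0.6096387  -0.02863635  0.04499122] res 0.0007273247553031657 pix [265.78781886 215.36810362]
deck 0.5765783190727234 -0.032592546194791794 0.11263645440340042 0.030041493434535715
```

View pics/w.png

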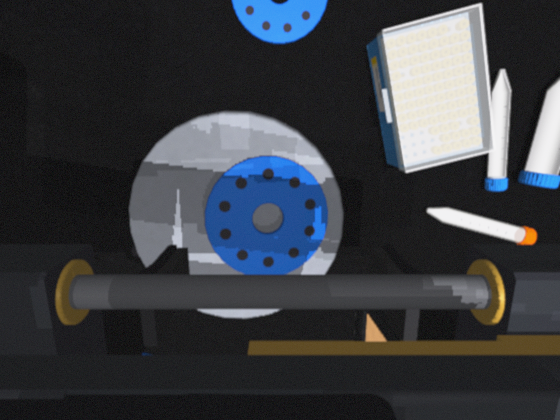

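The wrist view shows the carrier's hole at (267,217) and the deck circle centred near (236,213). The tilt is 10° and the low rim is on the +x side, at about 17°. Next I'll refine the centre and check clearance on the far side.

```bash
python3 - <<'E'
from h import *
p=cv2.cvtColor(cv2.imread("pics/w.png"),cv2.COLOR_BGR2RGB); m=bot.camera_model("wrist"); R=Rotation.from_euler("xyz",m["rotation"],degrees=True).as_matrix()
def ray(u,v,z):
    f=210/np.tan(np.radians(m["vertical_fov"])/2); r=R@[(u-m["cx"])/f,(v-m["cy"])/f,1]; return m["position"]+r*(z-m["position"][2])/r[2]
hsv=cv2.cvtColor(p,cv2.COLOR_RGB2HSV); b=((hsv[...,0]>100)&(hsv[...,0]<125)&(hsv[...,1]>120)).astype(np.uint8); b[:130]=0;b[280:]=0;b[:,345:]=0
c=max(cv2.findContours(b,0,cv2.CHAIN_APPROX_NONE)[0],key=len); c=c[c[:,0,1]<268]
e=cv2.fitEllipse(c); print(e,"top centre",ray(*e[0],.0483),"hole px ray",ray(267,217,.0483))
g=((hsv[...,1]<70)&(p.max(2)>60)).astype(np.uint8);g[:105]=0;g[240:]=0;g[:,:120]=0;g[:,350:]=0
c=cv2.convexHull(max(cv2.findContours(g,0,cv2.CHAIN_APPROX_NONE)[0],key=len)); Q=np.array([ray(u,v,.03) for u,v in c[:,0]]); c2=Q[:,:2]; c2=c2[c2[:,1]>-.09]
A=np.c_[2*c2,np.ones(len(c2))]; s=np.linalg.lstsq(A,(c2**2).sum(1),rcond=None)[0]; print("deck",s[:2],np.sqrt(s[2]+s[:2]@s[:2]))
f=np.load("scene.npz"); P=pts(f["d"],bot.camera_model("scene")); z=P[...,2]
for y in np.arange(-.3,.2,.05):
    k=(f["d"]>0)&(abs(P[...,1]-y)<.025)&(z>.08)&(P[...,0]>.66)&(z<.5); k[:170,:340]=0
    print(round(y,2), P[k][P[k][:,0].argsort()[:3]].round(3).tolist() if k.any() else None)
E
```

```text
((265.88055419921875, 216.01023864746094), (119.41984558105469, 122.87741088867188), 61.34112548828125) top centre [ 0.61157861 -0.02123599  0.0483    ] hole px ray [ 0.61264053 -0.02221546  0.0483    ]
deck [ 0.58040079 -0.03139083] 0.10807319398277906
-0.3 [[0.704, -0.284, 0.086], [0.705, -0.286, 0.09], [0.706, -0.278, 0.084]]
-0.25 [[0.705, -0.229, 0.083], [0.705, -0.238, 0.085], [0.705, -0.232, 0.081]]
-0.2 [[0.706, -0.186, 0.094], [0.706, -0.216, 0.083], [0.707, -0.187, 0.085]]
-0.15 [[0.705, -0.165, 0.086], [0.705, -0.163, 0.08], [0.705, -0.151, 0.094]]
-0.1 [[0.702, -0.106, 0.083], [0.703, -0.091, 0.086], [0.704, -0.1, 0.091]]
-0.05 [[0.988, -0.041, 0.328], [0.988, -0.026, 0.342], [0.989, -0.041, 0.324]]
-0.0 [[0.988, -0.024, 0.329], [0.989, 0.016, 0.331], [0.99, 0.003, 0.331]]
0.05 [[0.987, 0.031, 0.327], [0.988, 0.032, 0.332], [0.989, 0.053, 0.338]]
0.1 [[0.99, 0.095, 0.344], [0.99, 0.086, 0.323], [0.99, 0.089, 0.316]]
0.15 [[1.035, 0.127, 0.329], [1.038, 0.125, 0.327], [1.041, 0.127, 0.329]]
```

A monitor edge near x = 0.70 and y < -0.08 rules out the wide stance. I'll shut the fingers, turn 18°, and come down behind the low rim.

```bash
python3 -m crank '{"translation":[[0,0,0],[0,0,0],[-8,35,0],[-8,35,0],[0,0,40],[0,0,40],[0,0,40],[0,0,20],[0,0,15],[0,0,0],[0,0,0]],"twist":[-9,-9,0,0,0,0,0,0,0,0,0],"fingers":[0,0,0,0,0,0,0,0,0,0,0]}' 20
python3 - <<'E'
from h import *
p,d,m=grab("wrist"); cv2.imwrite("pics/w2.png",p[:,:,::-1]); measure(p,d,m)
p,d,m=grab("scene"); measure(p,d,m); cv2.imwrite("pics/s2.png",cv2.resize(p[130:270,210:400,::-1],None,fx=4,fy=4))
E
```

```text
clock: 1.52
ee_pos: [0.6977, 0.0063, 0.069]
ee_rot: [179.9, 0.1, 108.0]
wrist_force: [-0.1, -0.4, 0.9]
opening: 0.0007
gripper_force: 0.0
blue px 18501 tilt 10.078604063932028 downhill dir deg 17.09991160244779 rad 0.05685773864388466 centre [ 0.61218394 -0.01718217  0.04400092] res 0.0006813231792856466 pix [ 98.58640363 206.35163956]
deck 0.6067831516265869 0.031086495146155357 0.08461508899927139 0.03009848203893356
blue px 675 tilt 9.90935709529509 downhill dir deg 17.560271183185115 rad 0.06130645051598549 centre [ 0.61190059 -0.02453503  0.04542035] res 0.0018217287061512305 pix [304.57555848 206.3455979 ]
deck 0.5768493413925171 -0.03187304735183716 0.11393625289201736 0.030800215167474443
```

View pics/w2.png

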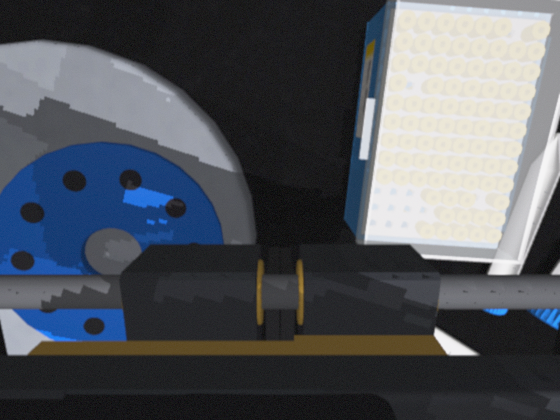

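View pics/s2.png

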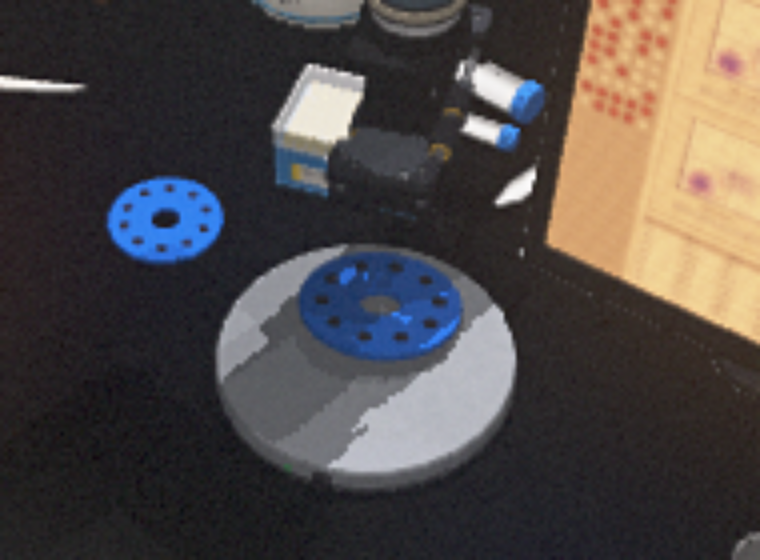

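The wrist view shows the rim's far edge at about (240,230), with the fingers beyond it and the box corner at (350,240) clear. The scene view shows the carrier still tilted. Next I'll lower the fingers and begin the push.

```bash
python3 -m crank '{"translation":[[0,0,15],[0,0,15],[0,0,4],[0,0,0],[0,0,0]],"twist":[0,0,0,0,0],"fingers":[0,0,0,0,0]}'
python3 -m crank '{"translation":[[0,-6,0],[0,-6,0],[0,-5,0],[0,-5,0],[0,-4,0],[0,-4,0],[0,-4,0],[0,0,0]],"twist":[0,0,0,0,0,0,0,0],"fingers":[0,0,0,0,0,0,0,0]}'
python3 - <<'E'
from h import *
p,d,m=grab("scene"); measure(p,d,m)
E
```

```text
clock: 2.25
ee_pos: [0.6968, 0.0064, 0.0337]
ee_rot: [180.0, 0.0, 108.0]
wrist_force: [0.3, -0.5, 0.1]
opening: 0.0005
gripper_force: 0.0
clock: 3.25
ee_pos: [0.6637, -0.0042, 0.0336]
ee_rot: [-180.0, -0.0, 108.0]
wrist_force: [-0.2, -0.1, -0.6]
opening: -0.0004
gripper_force: 0.0
blue px 615 tilt 11.587823350692066 downhill dir deg 18.624085975285883 rad 0.06146940588951111 centre [ 0.60116766 -0.03202188  0.04696071] res 0.0018299102052831617 pix [303.59011628 210.1627907 ]
deck 0.5758833885192871 -0.03445747494697571 0.11383324861526489 0.030803602575090183
```

```bash
python3 -m crank '{"translation":[[0,-4,0],[0,-4,0],[0,-4,0],[0,0,0]],"twist":[0,0,0,0],"fingers":[0,0,0,0]}'
python3 - <<'E'
from h import *
p,d,m=grab("scene"); measure(p,d,m); cv2.imwrite("pics/s3.png",cv2.resize(p[130:270,210:400,::-1],None,fx=4,fy=4))
E
```

```text
clock: 3.8
ee_pos: [0.652, -0.0078, 0.0334]
ee_rot: [-179.9, -0.0, 108.0]
wrist_force: [-0.2, -0.8, -0.5]
opening: 0.0005
gripper_force: 0.0
blue px 758 tilt 0.42305285811891696 downhill dir deg -176.8821155148962 rad 0.06115170195698738 centre [ 0.585582   -0.03316007  0.03479546] res 0.0019962437726626352 pix [302.12796209 216.40758294]
deck 0.5780234932899475 -0.039423368871212006 0.11482752859592438 0.030753400985827795
```

View pics/s3.png

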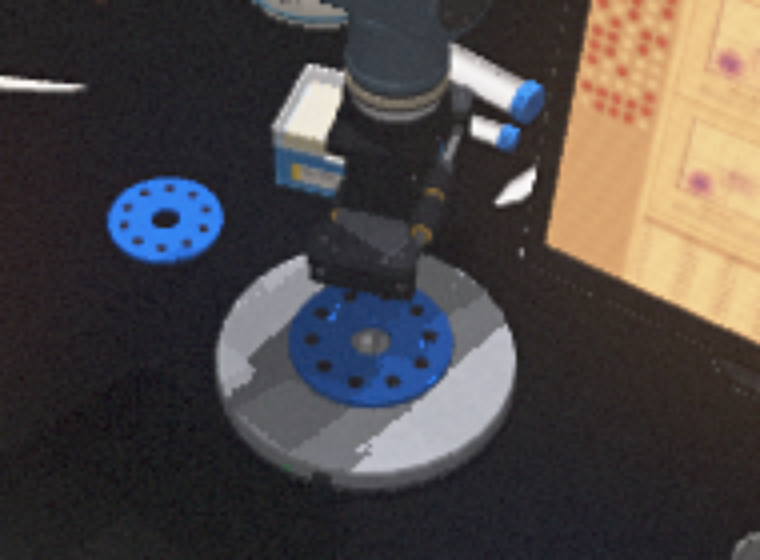

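The carrier has dropped flat: tilt is about 0.4° and its centre is about 4 mm above the deck. The pin shows in the hole at (370,342). I'll back off, lift away and check.

```bash
python3 -m crank '{"translation":[[0,8,0],[0,12,0],[0,10,0],[0,0,-40],[0,0,-50],[0,0,-50],[0,0,0],[0,0,0]],"twist":[0,0,0,0,0,0,0,0],"fingers":[0,0,0,0,0,0,0,0]}'
python3 - <<'E'
from h import *
p,d,m=grab("scene"); measure(p,d,m); cv2.imwrite("pics/s4.png",cv2.resize(p[120:300,120:440,::-1],None,fx=2.5,fy=2.5))
p,d,m=grab("wrist"); measure(p,d,m)
E
```

```text
clock: 4.85
ee_pos: [0.681, 0.0018, 0.1731]
ee_rot: [-180.0, -0.0, 108.0]
wrist_force: [1.5, -0.4, -1.1]
opening: 0.0002
gripper_force: 0.0
blue px 805 tilt 0.15366499535096453 downhill dir deg -170.1744185202944 rad 0.061919644474983215 centre [ 0.58807828 -0.03485239  0.03505194] res 0.0020716131475198045 pix [302.35675082 215.37211855]
deck 0.5777850151062012 -0.033411938697099686 0.11192286014556885 0.03085856358327943
blue px 11478 tilt 0.03399502942209627 downhill dir deg 5.665910818456379 rad 0.0622432641685009 centre [ 0.58523389 -0.03405169  0.03407451] res 0.0006962935516109053 pix [158.90520878 195.88583728]
deck 0.5772119164466858 -0.0349665991961956 0.112820103764534 0.030091832269194096
```

View pics/s4.png

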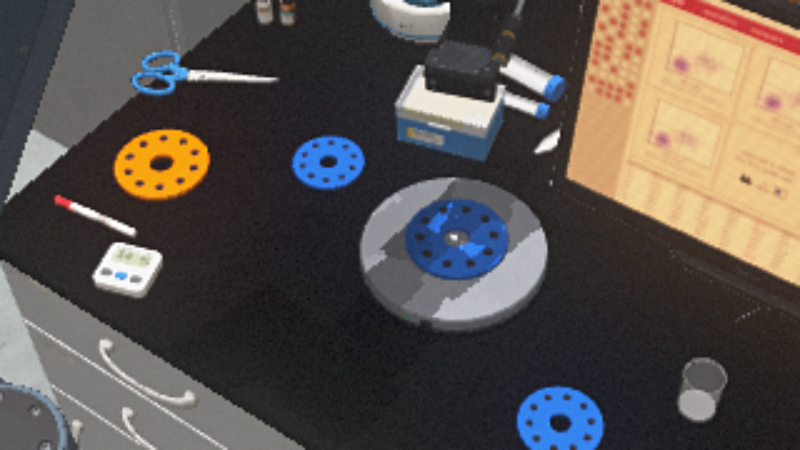

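The carrier lies flat over the pin, which shows at (457,238), with its centre 34 mm up. The spare and the beaker look undisturbed, and the arm is clear.

```bash
python3 -c "from station import bot; print(bot.job_done())"
```

```text
the job is handed in; nothing more can be done
None
```

The blue carrier was nudged across the deck until it dropped over the pin; it lies flat and released, the spare and beaker were left alone, and the job is handed in.

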